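# Send the ingot mould into the cooling bay and tread its fan pedal

## Robot

A 6-joint arm with a two-finger parallel gripper is mounted at the origin on the work surface. World frame = base frame: x ahead of the robot, y to its left, z up, the work surface at z = 0. Lengths are in mm, angles in rad, forces in N, time in s.
With the tool pointing down it reaches from about 275 to 750 mm from the base axis. Payload 10.2 kg.
Tool frame: the origin (TCP) lies at the very end of the fingers, on their centre line; the grasp point (between the pads) lies 19 mm behind it (ctrl.hold_point_z is the distance from the TCP to the grasp point, in mm); z points along the fingers, y is the direction in which the jaws open and shut (so a half turn about z gives the same grasp; the last joint's range is limited). The gripper opens to 85 mm and grips with 20 to 120 N. Pads are 22 mm wide; open, the fingers measure 114 mm over their backs; the gripper's body (76 mm by 85 mm) begins 54 mm behind the grasp point. The pads swing forward as they close: fully open they stand 13 mm farther back than shut.
Start: joints at [0.973, 0.313, 1.498, -0, 1.331, -0.223], TCP at [192.208, 488.556, 231.294] pointing down, gripper open.
Joint ranges: [-2.94, 2.94], [-0.97, 2.17], [0.19, 2.56], [-1.23, 4.37], [0.02, 3.11], [-2.88, 2.88]. Speed limits (rad/s): [2.39, 2.39, 3.01, 3.14, 3.14, 3.14].

## Interface

Orientations are given as a unit quaternion [w, x, y, z].
In Python, from rig import readout, cams, workorder, spotter, ctrl gives the robot as it stands.
- The arm moves only by the tool step_arm, never from a script. Its argument "plan" is text: rows parted by semicolons, each of 5 numbers parted by spaces: the shift along the tool's x, y, z in cm, then the turn about the tool's z in degrees, then the opening in per cent of the stroke, from 0 (shut) to 100 (fully open). In form: x y z twist gripper; .... A call has 1 to 10 rows; each row is the pose to reach, as a shift and turn from the pose commanded when the call began, along the tool's axes at that moment; what a row does not reach only later rows make up. A row lasts 1/10 s, in which the tool goes at most 50 mm and 8.59 degrees, less where a joint would pass 70% of its speed; a pose out of reach is approached as far as the arm can. A call with a gripper value outside its range is refused whole. The fingers move at their own pace and stop on an object; "grip_force" is the grip in N (left out, the last holds). Time passes only in rows, so rows that repeat a pose let the fingers close. It gives the time, the measured TCP pose, the force and the opening at its end, in the units of the state.
- readout.sense(): the state, without advancing time (a new reading comes with each control period).
- cams.capture(name): name is "side" or "top"; returns (picture, depth): 480x640x3 uint8, red, green, blue; 480x640 float32, mm along the optical axis (not along the pixel's ray), 0 where there is no reading.
- cams.camera_info(name): a dict with "vfov" (degrees; the focal length in pixels is half the picture's height over the tangent of half this angle, whatever the lens; pixels are square), "cx", "cy" (the principal point, pixels), "rvec" (rotation vector, rad) and "tvec" (3), from world to camera coordinates, as OpenCV has them. Camera axes: x right, y down, z forward; pixel columns grow to the right and rows downward; lengths in mm; the calibration is good to about 2 mm. A picture is of the moment at which its call begins. camera_info takes no time and is no camera call.
- workorder.finish_job(): hands the job in, once; it reports no verdict.
Trained networks look in the newest picture that a camera, given by its name, has taken for a name from the list of things; names that differ only in an ending like _2 or _b are one class to them, and where a whole thing is asked for, a point or a joint stands for the part that bears it (a point fixed in the world has none). Each returns a list of dicts, best first, with "conf" (0 to 1); they miss things now and then, are a little off and sometimes report something else, mostly with a low value. They report only what shows in the picture. A call takes as long as a camera call. They do not tell look-alikes from the thing itself.
- spotter.regions_of(camera, target): "pixels" (480x640 bool, what is visible of it) and "extent" ([centre column, centre row, width, height] in pixels, round what is visible of it).
The state is a dict: "time_s": time; "joints": joint angles; "dq": joint speeds; "tau": joint torques, N m; "eef_pos": TCP position; "ee_rot": TCP orientation; "force": force on the tool from outside, world axes, zero at the start; "wrist_torque": the same for the moment, N m; "grip_width": opening from 0.0 (shut) to 1.0 (fully open).
Only numpy, scipy, OpenCV 4.12 (cv2) and the standard library are available. Lean on these libraries where they do the work, as an engineer would, in place of code of your own. Each camera call takes 0.05 s, during which the arm holds its last target. There are 200 camera calls.

## Task

The graphite ingot mould waiting in the lane has just been poured: push it along the lane, without lifting it, through the sprung gate into the cooling bay, far enough that the gate springs fully shut behind it. Then start the bay's fan: press its hinged pedal down to the stop, keep it there for a full second and let it come all the way up again. Leave the mould in the bay, upright, and the other things on the bench where they are.

Things in the scene. Friction and masses are not known exactly. Their poses are not given: they have to be found in the camera images.
- bay: Cooling bay, fixed: a straight open-topped lane leading along +x of this frame through a gate into a firebrick bay with a fan behind. Origin on the bench, on the lane's centre line, in the plane of the shut gate; z up. Floor top 6 mm above the bench, x = -130 to +158 mm. Lane (x below 0): inner width 50 mm, y = -25 to +25, walls 5 mm thick, tops 30 mm above the bench, near end open.
- bay_floor (a point): Point on the bay's floor 110 mm beyond the gate, on the lane's line. Bay beyond the gate: inner side faces at y = -25 and +52 mm of the bay frame, bricks 22 mm thick, tops 46 mm above the bench; back stop face at x = +158. Upright fan from x = +173, y = -53 to +77, 142 mm high. On the gate line: hinge post at y = +40 (58 mm high), strike post at y = -31 to -25, x = -12 to -4 (52 mm high).
- gate (a joint): Steel gate leaf, 4 mm thick, 10 to 50 mm above the bench, across the lane at x = 0; upright hinge at y = +40 mm of the bay frame, free edge at y = -24. 0 = shut; grows as the edge swings to +x into the bay, at most 1.45 rad; never the other way. Light spring, 0.04 N m shut to 0.11 wide open. It can only shut when the mould's rear face and the pusher are out of its sweep: 64 mm past x = 0.
- gate_edge (a point): Top corner of the gate's free edge, 64 mm from its hinge and 50 mm above the bench; moves with the gate. While the mould passes, the gate leans on the mould's side.
- mould: Ingot mould: dark graphite block 80 mm long (x), 40 mm wide (y), 40 mm high (z), with an open trough in its top (walls and floor 8 mm). Origin: centre of its underside, on the lane's floor. About 0.25 kg. It starts in the lane, its centre 60 to 75 mm before the gate, lengthwise along the lane within 0.05 rad.
- pedal_base: Cast base of the fan's pedal, fixed to the bench: plate 210 mm (x) by 110 mm (y), 8 mm thick. Origin: centre of its underside; z up. The pedal's hinge axis is parallel to y at x = +85 mm, 26 mm above the bench, between two cheeks whose tops are 38 mm above the bench; the pedal's free end points to -x.
- pedal (a joint): Pedal: flat aluminium tread with rubber ribs, 76 mm wide, 8 mm thick, reaching 170 mm from its hinge. 0 = up at rest, sloping up 0.24 rad from the hinge to the free end; grows as it is pressed; stop at 0.20 rad. A spring lifts it: 140 mm from the hinge about 5 N starts it and about 14 N holds it at the stop; it comes up by itself when let go.
- pedal_pad (a point): Point on top of the tread, on its middle line, 140 mm from the hinge: the place to press. 63 mm above the bench at rest, 36 mm with the pedal at its stop; moves with the pedal.
Things that resemble listed ones, but are neither listed nor needed, are in the scene too. Of the things that look like the mould, the largest one is meant. What is shaped like the pedal_base but purple is not meant.

How it is judged:
By the outcome, as a careful person would: the job done as asked, in the order asked, and still so for the second after the job is handed in, with the robot touching nothing.
It also fails if it takes over 51 s, if anything falls off the work surface, if the arm or the gripper's body presses on something with over 40 N, if the wrist force passes 120 N, or if a joint passes its speed limit or range.

## Working session

There is one attempt and no reset: what is moved stays moved. The work goes in short steps, Python scripts to look and compute and a tool call to move; the robot and the scene stay as the last step left them, time stands still between calls to the robot, and variables do not carry over. Pictures are saved under pics/ and viewed, about 8 in all and at most 12, crops included, and the job is handed in when it is done.

Besides the shell and the picture viewer there is one more tool, called after "Request:" as a command line: name --argument value ..., lists and objects as JSON in quotes. step_arm: Moves the arm, as the interface text tells. Its arguments: {"type":"object","properties":{"plan":{"type":"string"},"grip_force":{"type":"number"}},"required":["plan"]}

```bash
mkdir -p pics; cat > h.py <<'E'
import numpy as np, cv2
from rig import readout, cams, workorder, spotter, ctrl
def cam(n):
    c=cams.camera_info(n); f=240/np.tan(np.radians(c['vfov'])/2)
    K=np.array([[f,0,c['cx']],[0,f,c['cy']],[0,0,1.]])
    R=cv2.Rodrigues(np.array(c['rvec'],float))[0]; return K,R,np.array(c['tvec'],float).ravel()
def cloud(n,d):
    K,R,t=cam(n); v,u=np.mgrid[0:480,0:640]
    P=np.stack([(u-K[0,2])/K[0,0]*d,(v-K[1,2])/K[1,1]*d,d],-1)
    return (P-t)@R
def proj(n,p):
    K,R,t=cam(n); q=(np.atleast_2d(p)@R.T+t)@K.T; return q[:,:2]/q[:,2:]
def save(n,im): cv2.imwrite('pics/'+n+'.png',im[:,:,::-1])
E
python3 - <<'E'
from h import *
print(readout.sense())
for n in('top','side'):
    im,d=cams.capture(n); save(n+'0',im); np.savez(n+'0',im=im,d=d)
    P=cloud(n,d); print(n,cams.camera_info(n))
    for t in('mould','pedal_base','pedal','bay','gate'):
        for r in spotter.regions_of(n,t):
            m=r['pixels']&(d>0); print(t,round(r['conf'],2),np.round(r['extent']),np.round(np.median(P[m],0)),np.round(np.percentile(P[m],[2,98],axis=0)).tolist())
E
```

```text
{'time_s': 0.0, 'joints': array([ 9.72611570e-01,  3.13465073e-01,  1.49841277e+00, -1.70157451e-05,
        1.33100107e+00, -2.23419011e-01]), 'dq': array([-1.29565549e-03,  4.39604919e-04, -8.92837957e-05, -1.14027880e-03,
       -1.22596103e-03, -7.21282305e-04]), 'tau': array([ 9.84282087e-04, -4.12258744e+01, -2.59744334e+01, -1.27938442e-04,
        4.08172360e-03, -2.49477623e-06]), 'eef_pos': array([192.05973963, 488.34122255, 230.73651474]), 'ee_rot': array([-2.49255339e-04,  1.86286192e-01,  9.82495313e-01, -5.92923092e-04]), 'force': array([ 0.26701969,  0.54589417, -0.05574782]), 'wrist_torque': array([0.04003568, 0.02849235, 0.03279938]), 'grip_width': 0.9971022268485649}
top {'vfov': 43.28621868529383, 'cx': 322.7037668297298, 'cy': 232.1467566442105, 'rvec': array([ 2.21259801, -2.01016284,  0.20750724]), 'tvec': array([ -47.0996912 ,  475.36998872, 1219.98662961])}
mould 0.91 [279. 233.  28.  29.] [474.  90.  24.] [[445.0, 63.0, 1.0], [499.0, 115.0, 34.0]]
mould 0.68 [183. 206.  20.  33.] [515. 305.  23.] [[484.0, 282.0, 1.0], [542.0, 324.0, 34.0]]
mould 0.58 [233. 21
[... 1239 characters left out ...]
.0, 31.0]]
pedal_base 0.84 [203. 369. 124.  82.] [ 239. -326.   33.] [[144.0, -379.0, 3.0], [343.0, -246.0, 68.0]]
pedal_base 0.74 [364. 328. 111.  64.] [ 544. -240.   31.] [[452.0, -274.0, 3.0], [647.0, -177.0, 68.0]]
pedal 0.91 [367. 319.  92.  40.] [ 556. -224.   50.] [[475.0, -258.0, 31.0], [640.0, -183.0, 69.0]]
pedal 0.58 [199. 358. 106.  46.] [ 244. -309.   50.] [[162.0, -359.0, 6.0], [330.0, -246.0, 69.0]]
bay 0.71 [363. 326. 110.  60.] [ 545. -239.   32.] [[453.0, -274.0, 4.0], [645.0, -178.0, 68.0]]
bay 0.57 [378. 192. 145.  70.] [692. 167.  33.] [[452.0, 137.0, 1.0], [789.0, 262.0, 142.0]]
gate 0.6 [355. 198.  -2.   4.] [572. 215.  47.] [[571.0, 201.0, 33.0], [575.0, 234.0, 52.0]]
```

```bash
python3 - <<'E'
from h import *
a=np.load('top0.npz');im=a['im'];d=a['d'];P=cloud('top',d)
c1=cv2.resize(im[50:290,160:320],(400,600),interpolation=cv2.INTER_CUBIC)
c2=cv2.resize(im[150:420,360:520],(356,600),interpolation=cv2.INTER_CUBIC)
save('crop0',np.hstack([c1,c2]))
s=np.load('side0.npz');save('side_c',cv2.resize(s['im'][140:420,100:480],(800,590)))
# bay walls: lane side wall tops z~30 x<560
def fit(m,name):
    Q=P[m]; r=cv2.minAreaRect(Q[:,:2].astype(np.float32)); print(name,len(Q),np.round(Q.mean(0),1),[np.round(x,1) for x in r])
box=(P[...,1]>130)&(P[...,1]<290)&(d>0)
z=P[...,2]
for lo,hi in((430,565),):
    m=box&(P[...,0]>lo)&(P[...,0]<hi)&(z>24)&(z<36); 
    for y0,y1 in((160,176),(215,240)): fit(m&(P[...,1]>y0)&(P[...,1]<y1),'lane %d'%y0)
fit(box&(P[...,0]>550)&(z>42)&(z<50)&(P[...,1]<185),'brick R')
fit(box&(P[...,0]>580)&(z>42)&(z<50)&(P[...,1]>240),'brick L')
fit(box&(z>135),'fan')
fit(box&(P[...,0]<560)&(z>40)&(P[...,1]>165)&(P[...,1]<225),'mould top')
fit(box&(P[...,0]>560)&(P[...,0]<590)&(z>47)&(z<70)&(P[...,1]>165)&(P[...,1]<245),'gate')
for r in spotter.regions_of('top','pedal'):
    m=r['pixels']&(d>0);fit(m,'pedal')
    Q=P[m];A=np.c_[Q[:,:2],np.ones(len(Q))];print(np.linalg.lstsq(A,Q[:,2],rcond=None)[0])
E
```

```text
lane 160 153 [501.7 168.4  29.6] [array([502.9, 168.6]), array([  6.4, 121.8]), np.float64(88.4)]
lane 215 141 [503.5 223.6  29.6] [array([503.6, 221.2]), array([ 11.3, 120.6]), np.float64(89.3)]
brick R 798 [672.6 158.8  45.8] [array([747.7, 161.5]), array([ 47.1, 376.1]), np.float64(89.7)]
brick L 712 [666.5 255.9  45.8] [array([712. , 257.1]), array([262.3,  43.4]), np.float64(4.5)]
fan 5867 [443.6 240.5 378.4] [array([489.1, 213.7]), array([147.2, 842.2]), np.float64(89.6)]
mould top 558 [393.9 203.4 187.4] [array([316. , 212.5]), array([ 49.4, 493.7]), np.float64(84.9)]
gate 105 [571.2 204.9  51.9] [array([569.9, 202.5]), array([75. , 14.3]), np.float64(87.5)]
pedal 3421 [ 246.2 -303.8   49.9] [array([ 251., -309.]), array([176.8,  91. ]), np.float64(20.0)]
[-0.21439384 -0.08295217 77.48051842]
pedal 2748 [ 555.4 -218.6   50.4] [array([ 562.2, -223.9]), array([183.8,  86.3]), np.float64(1.5)]
[-2.40451870e-01  1.70588065e-03  1.84282892e+02]
```

View pics/crop0.png

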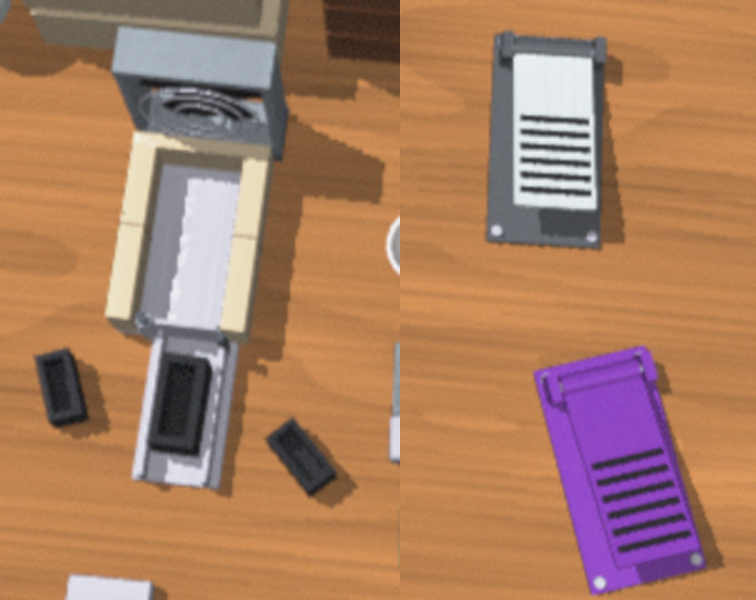

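View pics/side_c.png

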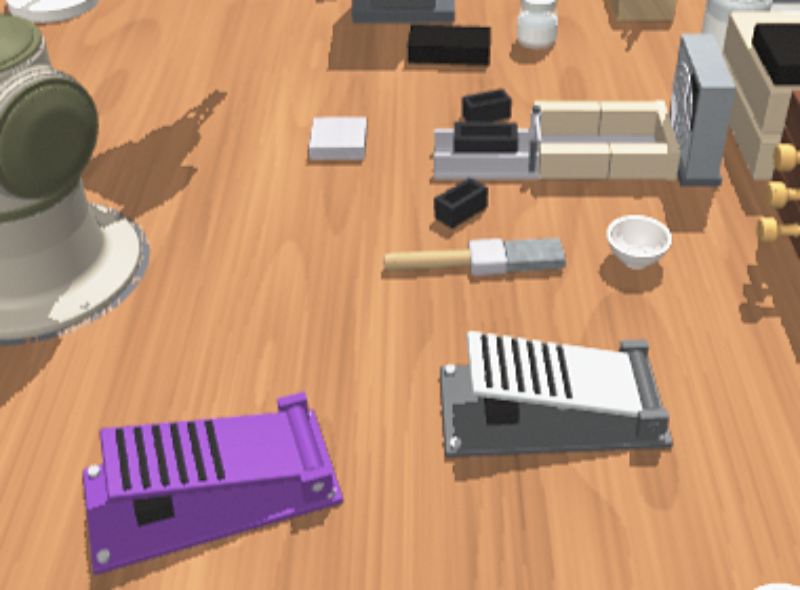

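The picture shows three black moulds in the crop: left (60,385) and right (300,457) are smaller and lie on the bench. The one at (180,400), about 80 mm long and sitting in the lane, is the largest and is the one meant. The grey-based pedal (545,140) is meant, not the purple one. Now the frame fits and the move figures.

```bash
python3 - <<'E'
from h import *
for n in('top','side'):
    a=np.load(n+'0.npz');d=a['d'];P=cloud(n,d);X,Y,Z=P[...,0],P[...,1],P[...,2];ok=d>0
    def line(m,nm):
        if m.sum()<20: print(nm,'few');return
        x,y=X[m],Y[m];k=np.polyfit(x,y,1)
        print(n,nm,m.sum(),'slope %.4f y@500 %.1f y@640 %.1f'%(k[0],np.polyval(k,500),np.polyval(k,640)),'x',np.percentile(x,[1,99]).round(),'y',np.percentile(y,[2,98]).round(),'z %.1f'%np.median(Z[m]))
    t=lambda x0,x1,y0,y1,z0,z1: ok&(X>x0)&(X<x1)&(Y>y0)&(Y<y1)&(Z>z0)&(Z<z1)
    line(t(445,555,160,175,27,33),'laneR');line(t(445,555,219,230,27,33),'laneL')
    line(t(580,720,140,180,42,50),'brickR');line(t(580,720,235,280,42,50),'brickL')
    m=t(455,560,172,224,41,52);r=cv2.minAreaRect(P[m][:,:2].astype(np.float32));print('mouldtop',r,np.percentile(P[m],[1,99],axis=0).round(1).tolist())
    m=t(560,582,165,232,45,53);print('gate',np.polyfit(Y[m],X[m],1),np.median(X[m]))
    line(t(475,640,-275,-165,28,72),'pedal')
    m=t(440,660,-290,-150,3,12);print('base',cv2.minAreaRect(P[m][:,:2].astype(np.float32)),np.percentile(P[m],[1,99],axis=0).round(1).tolist())
E
```

```text
top laneR 105 slope -0.0217 y@500 168.7 y@640 165.6 x [448. 554.] y [166. 172.] z 29.8
top laneL 90 slope -0.0176 y@500 223.6 y@640 221.2 x [447. 553.] y [221. 226.] z 29.7
top brickR 544 slope -0.0188 y@500 160.1 y@640 157.5 x [582. 719.] y [146. 168.] z 45.6
top brickL 580 slope -0.0151 y@500 258.5 y@640 256.3 x [582. 719.] y [245. 267.] z 45.7
mouldtop ((507.2799987792969, 197.75228881835938), (41.25738525390625, 80.8878402709961), 88.02484893798828) [[467.3, 177.2, 41.2], [547.1, 218.6, 50.9]]
gate [4.29409621e-02 5.63075127e+02] 571.8982061787665
top pedal 2641 slope 0.0330 y@500 -220.3 y@640 -215.7 x [477. 639.] y [-257. -179.] z 50.1
base ((550.048583984375, -219.82029724121094), (219.50831604003906, 139.63771057128906), 0.04306259751319885) [[445.5, -285.2, 3.2], [655.3, -153.3, 11.8]]
side laneR 81 slope -0.0046 y@500 168.1 y@640 167.5 x [446. 553.] y [162. 174.] z 28.7
laneL few
side brickR 262 slope -0.0173 y@500 156.9 y@640 154.5 x [582. 719.] y [144. 166.] z 44.7
side brickL 222 slope -0.0071 y@500 254.2 y@640 253.2 x [583. 718.] y [242. 265.] z 44.4
mouldtop ((508.4770812988281, 198.01913452148438), (49.26808166503906, 77.83216857910156), 89.81922149658203) [[469.8, 173.9, 41.3], [546.7, 221.5, 48.2]]
gate [1.06362787e-01 5.50691173e+02] 572.8405434100088
side pedal 2561 slope 0.0464 y@500 -226.3 y@640 -219.8 x [477. 638.] y [-260. -179.] z 48.9
base ((551.7418212890625, -222.62799072265625), (210.36012268066406, 116.24091339111328), 1.9554827213287354) [[447.5, -276.5, 3.4], [654.9, -173.1, 11.0]]
```

Request:
step_arm --plan "-4 -2 0 -5 0; -8 -4 0 -10 0; -12 -6 0 -15 0; -16 -8 0 -20.4 0; -20 -10 0 -20.4 0; -24 -12 1 -20.4 0; -28 -14.5 3 -20.4 0; -32 -16.5 5 -20.4 0; -34.5 -17.75 7 -20.4 0; -34.5 -17.75 8 -20.4 0" --grip_force 40

```text
time_s: 1.65
eef_pos: [449.7, 194.5, 149.7]
ee_rot: [-0.001, 0.011, 1.0, -0.0]
force: [0.4, 1.5, -0.4]
grip_width: 0.001
```

Request:
step_arm --plan "0 0 0 0 0; 0 0 2 0 0; 0 0 4 0 0; 0 0 6 0 0; 0 0 8 0 0; 0 0 8 0 0; 0 0 8 0 0"

```text
time_s: 2.35
eef_pos: [448.4, 197.9, 72.4]
ee_rot: [0.001, 0.009, 1.0, 0.0]
force: [-0.6, -0.8, -0.7]
grip_width: 0.001
```

```bash
python3 - <<'E'
from h import *
s=readout.sense();print(s['eef_pos'],s['ee_rot'],s['force'])
im,d=cams.capture('side');save('s1',cv2.resize(im[120:260,250:470],(800,509)))
print(proj('side',[[448,197,70]]))
E
```

```text
[448.37813606 197.87412306  72.41834103] [5.44278287e-04 8.76993913e-03 9.99961386e-01 1.33948065e-04] [-0.64825142 -0.7812175  -0.73698999]
[[307.53095889 194.28984575]]
```

View pics/s1.png

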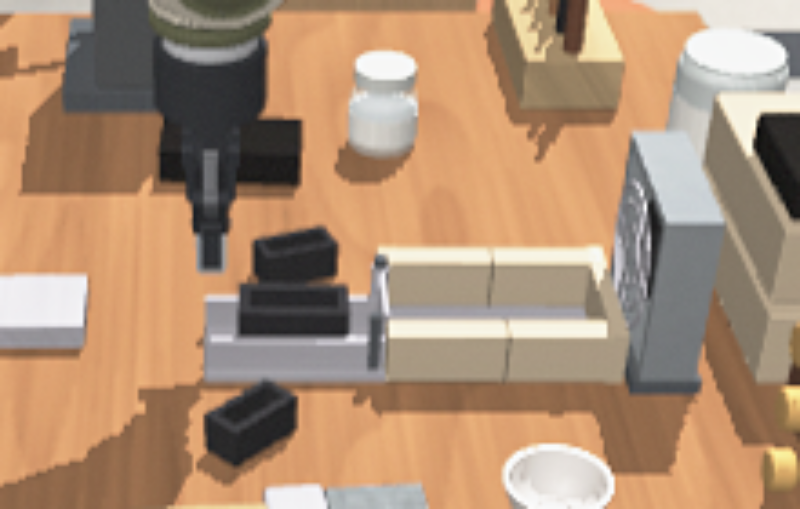

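The closed fingertips (crop 210,265) stand over the lane's near end, clear behind the mould's rear face (crop 240,310). I'll lower them there.

Request:
step_arm --plan "0.2 0 1.5 0 0; 0.2 0 3 0 0; 0.2 0 4 0 0; 0.2 0 5 0 0; 0.2 0 5 0 0; 0.2 0 5 0 0"

```text
time_s: 3.0
eef_pos: [446.6, 197.2, 21.7]
ee_rot: [0.0, 0.009, 1.0, 0.0]
force: [1.4, 0.2, 0.0]
grip_width: 0.002
```

Request:
step_arm --plan "-0.4 0 0 0 0; -0.8 0 0 0 0; -1.2 0 0 0 0; -1.6 0 0 0 0; -2.1 0 0 0 0; -2.6 0 0 0 0; -3.2 0 0 0 0; -3.8 0 0 0 0; -4.4 0 0 0 0; -5 0 0 0 0"

```text
time_s: 4.0
eef_pos: [495.4, 196.1, 21.1]
ee_rot: [-0.002, 0.009, 1.0, -0.0]
force: [-9.2, 0.5, 6.2]
grip_width: 0.003
```

Request:
step_arm --plan "-0.6 0 0 0 0; -1.2 0 0 0 0; -1.8 0 0 0 0; -2.4 0 0 0 0; -3 0 0 0 0; -3.6 0 0 0 0; -4.2 0 0 0 0; -4.8 0 0 0 0; -5.4 0 0 0 0; -6 0 0 0 0"

```text
time_s: 5.0
eef_pos: [556.9, 195.0, 21.3]
ee_rot: [0.0, 0.009, 1.0, -0.0]
force: [-1.9, -0.4, 0.2]
grip_width: 0.002
```

```bash
python3 - <<'E'
from h import *
s=readout.sense();print(s['eef_pos'],s['ee_rot'],s['force'])
im,d=cams.capture('top');P=cloud('top',d);save('t2',cv2.resize(im[90:260,170:300],(460,600),interpolation=cv2.INTER_CUBIC))
X,Y,Z=P[...,0],P[...,1],P[...,2]
m=(d>0)&(X>470)&(X<740)&(Y>150)&(Y<250)&(im.max(2)<70)&(Z>10)&(Z<50)
print(np.percentile(P[m],[1,99],axis=0).round(1))
for r in spotter.regions_of('top','mould'): 
  k=r['pixels']&(d>0);print(r['conf'],r['extent'],np.percentile(P[k],[2,98],axis=0).round(0).tolist())
E
```

```text
[556.8586249  194.99104828  21.30426862] [ 9.65119075e-05  9.38701913e-03  9.99955936e-01 -1.71332380e-05] [-1.85391473 -0.3834987   0.20928295]Traceback (most recent call last):
  File "<stdin>", line 6, in <module>
    return _quantile_unchecked(
        a, q, axis, out, overwrite_input, method, keepdims, weights)
    return _ureduce(a,
                    func=_quantile_ureduce_func,
    ...<5 lines>...
                    overwrite_input=overwrite_input,
                    method=method)
    r = func(a, **kwargs)
    result = _quantile(arr,
                       quantiles=q,
    ...<2 lines>...
                       out=out,
                       weights=wgt)
    slices_having_nans = np.isnan(arr[-1, ...])
                                  ~~~^^^^^^^^^
IndexError: index -1 is out of bounds for axis 0 with size 0
```

View pics/t2.png

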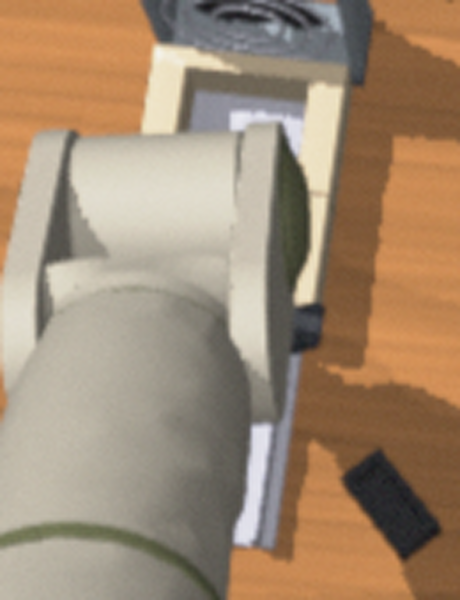

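The arm hides the mould from the top camera, so I'll use the side view.

```bash
cat > look.py <<'E'
from h import *
import sys
s=readout.sense();print(s['time_s'],s['eef_pos'].round(1),s['force'].round(1))
im,d=cams.capture('side');P=cloud('side',d);save(sys.argv[1],cv2.resize(im[120:260,270:490],(800,509),interpolation=cv2.INTER_CUBIC))
for t in('mould','gate'):
  for r in spotter.regions_of('side',t):
    k=r['pixels']&(d>0);print(t,round(r['conf'],2),r['extent'],np.percentile(P[k],[2,98],axis=0).round(0).tolist() if k.any() else '')
E
python3 look.py s3
```

```text
5.05 [557.7 194.9  21.4] [ 0.  -0.5 -1. ]
mould 0.61 [370.1, 201.9, 30.6, 6.8] [[573.0, 170.0, 30.0], [647.0, 214.0, 47.0]]
mould 0.6 [320.8, 236.8, 28.5, 22.5] [[445.0, 60.0, 1.0], [505.0, 114.0, 31.0]]
mould 0.57 [332.1, 190.7, 23.4, 19.7] [[484.0, 279.0, -2.0], [547.0, 369.0, 31.0]]
gate 0.65 [364.0, 195.6, 10.2, 7.3] [[584.0, 217.0, 39.0], [613.0, 230.0, 49.0]]
```

View pics/s3.png

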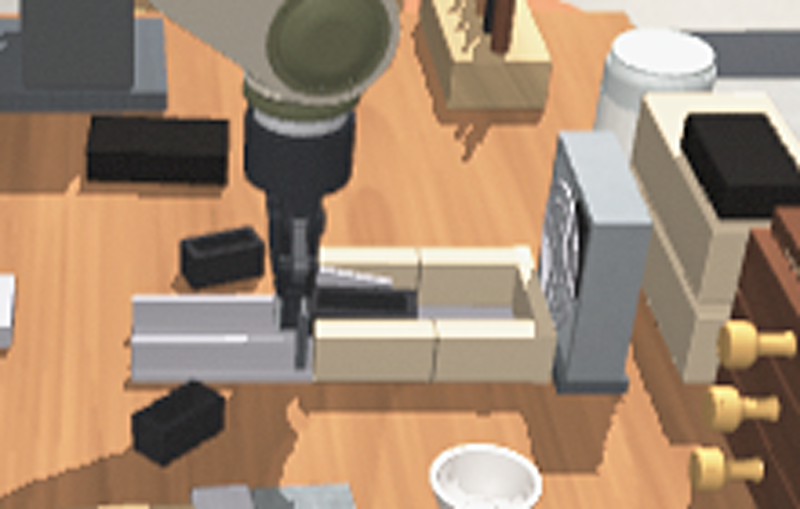

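The mould (crop 315–418, 300) has its rear face at the gate line. The gate (crop 350,278) leans on its +y side, and the fingers are behind it.

Request:
step_arm --plan "-0.5 0 0 0 0; -1 0 0 0 0; -1.6 0 0 0 0; -2.2 0 0 0 0; -2.8 0 0 0 0; -3.4 0 0 0 0; -4 0 0 0 0; -4.6 0 0 0 0; -5.1 0 0 0 0; -5.6 0 0 0 0"

```text
time_s: 6.2
eef_pos: [612.7, 193.9, 21.2]
ee_rot: [-0.0, 0.009, 1.0, -0.0]
force: [-1.9, -1.1, 0.2]
grip_width: -0.003
```

Request:
step_arm --plan "-0.3 0 0 0 0; -0.6 0 0 0 0; -0.9 0 0 0 0; -1.2 0 0 0 0; -1.4 0 0 0 0; -1.5 0 0 0 0; -1.5 0 0 0 0; -1.5 0 0 0 0"

```text
time_s: 7.0
eef_pos: [627.4, 193.7, 21.4]
ee_rot: [0.0, 0.009, 1.0, -0.0]
force: [-0.5, -1.8, -0.8]
grip_width: 0.001
```

```bash
python3 look.py s4
```

```text
7.0 [627.4 193.7  21.4] [-0.5 -1.8 -0.8]
mould 0.81 [320.8, 237.3, 25.6, 20.7] [[444.0, 60.0, -1.0], [505.0, 116.0, 31.0]]
mould 0.71 [394.9, 204.4, 29.5, 3.1] [[641.0, 167.0, 28.0], [714.0, 207.0, 47.0]]
mould 0.57 [332.1, 190.4, 26.8, 16.1] [[484.0, 279.0, 0.0], [546.0, 323.0, 30.0]]
gate 0.54 [362.1, 202.0, 19.9, 15.0] [[571.0, 212.0, 11.0], [617.0, 233.0, 48.0]]
```

View pics/s4.png

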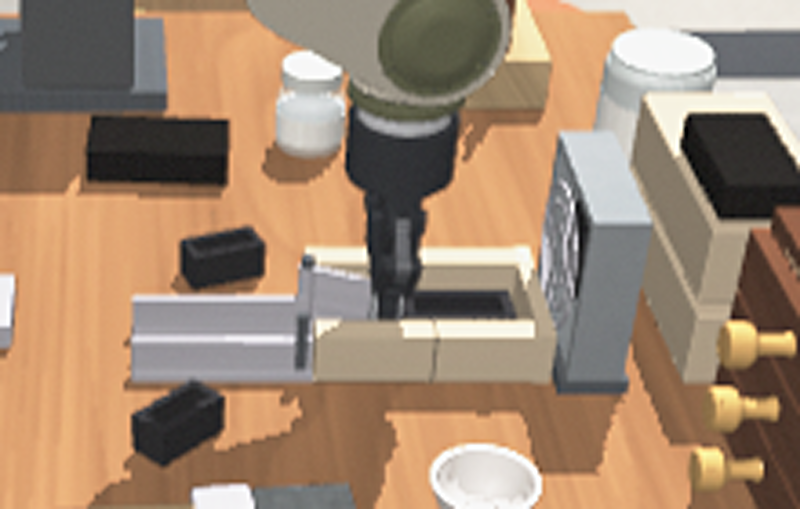

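The mould now spans about x 639–717 (crop 405–515, 303). The gate leans on the fingers (crop 375,285). I'll nudge 2 mm more, back off 3 mm and lift straight out.

Request:
step_arm --plan "-0.1 0 0 0 0; -0.2 0 0 0 0; -0.2 0 0 0 0; -0.2 0 0 0 0; 0 0 0 0 0; 0.1 0 0 0 0; 0.1 0 -1 0 0; 0.1 0 -3 0 0; 0.1 0 -6 0 0; 0.1 0 -10 0 0"

```text
time_s: 8.15
eef_pos: [625.4, 194.0, 121.8]
ee_rot: [-0.001, 0.009, 1.0, 0.0]
force: [0.8, 0.6, 0.9]
grip_width: -0.0
```

Request:
step_arm --plan "0 0 -4 0 0; 0 0 -7 0 0; 2 -4 -7 0 0; 4 -8 -7 0 0; 6 -12 -7 0 0; 6 -12 -7 0 0; 6 -12 -7 0 0; 6 -12 -7 0 0"

```text
time_s: 8.95
eef_pos: [564.4, 75.7, 191.8]
ee_rot: [0.0, 0.009, 1.0, 0.0]
force: [-0.6, 0.8, 0.2]
grip_width: 0.001
```

```bash
python3 look.py s5; python3 - <<'E'
from h import *
im,d=cams.capture('top');P=cloud('top',d)
a=im[50:290,160:320];save('t5',cv2.resize(a,(400,600),interpolation=cv2.INTER_CUBIC))
for t in('mould','gate'):
  for r in spotter.regions_of('top',t):
    k=r['pixels']&(d>0);print(t,round(r['conf'],2),r['extent'],np.percentile(P[k],[2,98],axis=0).round(0).tolist() if k.any() else '')
E
```

```text
8.95 [564.4  75.7 191.8] [-0.6  0.8  0.2]
mould 0.92 [320.6, 237.1, 22.3, 22.6] [[444.0, 60.0, -1.0], [505.0, 115.0, 30.0]]
mould 0.86 [396.5, 204.3, 33.6, 7.0] [[641.0, 166.0, 23.0], [719.0, 242.0, 47.0]]
mould 0.6 [332.8, 191.5, 22.0, 15.2] [[487.0, 279.0, 1.0], [546.0, 322.0, 31.0]]
gate 0.63 [354.2, 199.8, -0.1, 14.4] [[568.0, 175.0, 30.0], [579.0, 234.0, 51.0]]
mould 0.68 [185.7, 206.0, 23.0, 34.0] [[484.0, 281.0, -3.0], [545.0, 323.0, 34.0]]
mould 0.5 [428.0, 205.1, 40.6, 80.7] [[473.0, -257.0, 10.0], [639.0, -182.0, 71.0]]
```

View pics/t5.png

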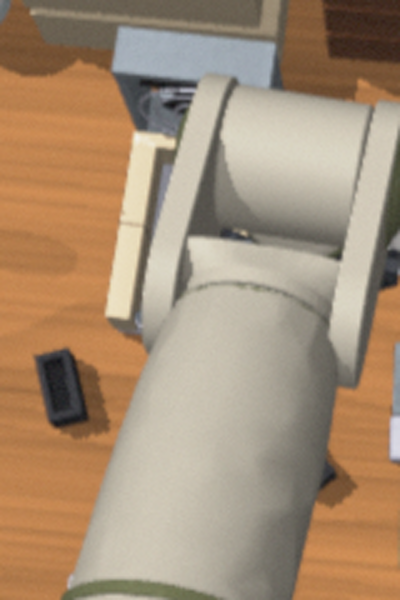

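The arm still blocks the top view. The side view puts the gate at x ≈ 571 (shut) and the mould at 641–719. I'll move over the pedal and check from the top from there.

Request:
step_arm --plan "1 -4 0 0 0; 2 -8 0 0 0; 3 -12 0 0 0; 4 -16.5 0 0 0; 5 -21 0 0 0; 5.9 -25.5 0 0 0; 5.9 -29.8 2 0 0; 5.9 -29.8 5 0 0; 5.9 -29.8 8 0 0; 5.9 -29.8 10 0 0"

```text
time_s: 10.25
eef_pos: [498.9, -221.8, 89.2]
ee_rot: [-0.001, 0.01, 1.0, 0.001]
force: [-0.3, -0.4, -0.2]
grip_width: -0.002
```

Request:
step_arm --plan "0 0 0 0 0; 0 0 0 0 0"

```text
time_s: 10.45
eef_pos: [499.8, -222.0, 92.0]
ee_rot: [0.0, 0.009, 1.0, -0.0]
force: [0.4, 0.3, 0.6]
grip_width: -0.001
```

```bash
cat > chk.py <<'E'
from h import *
import sys
s=readout.sense();print(s['time_s'],s['eef_pos'].round(1),s['force'].round(1))
im,d=cams.capture('top');P=cloud('top',d);X,Y,Z=P[...,0],P[...,1],P[...,2];ok=d>0
t=lambda x0,x1,y0,y1,z0,z1: ok&(X>x0)&(X<x1)&(Y>y0)&(Y<y1)&(Z>z0)&(Z<z1)
m=t(560,600,165,232,45,54);print('gate',m.sum(),np.polyfit(Y[m],X[m],1),np.percentile(X[m],[2,50,98]))
m=t(600,735,172,242,40,50)&(im.max(2)<90);print('mould',cv2.minAreaRect(P[m][:,:2].astype(np.float32)))
i2,d2=cams.capture('side');Q=cloud('side',d2)
m=(d2>0)&(abs(Q[...,1]+222)<35)&(Q[...,0]>475)&(Q[...,0]<635)&(Q[...,2]>15)&(Q[...,2]<75)
k=abs(Q[...,0]-560)<25; print('pedal slope',np.polyfit(Q[m&(Q[...,0]>540)][:,0],Q[m&(Q[...,0]>540)][:,2],1))
a=cv2.resize(im[50:290,160:320],(400,600),interpolation=cv2.INTER_CUBIC)
b=cv2.resize(i2[220:400,280:460],(400,400),interpolation=cv2.INTER_CUBIC)
save(sys.argv[1],np.hstack([a,np.vstack([b,np.zeros((200,400,3),np.uint8)])]))
E
python3 chk.py c6
```

```text
10.45 [ 499.8 -222.    92. ] [0.4 0.3 0.6]
gate 90 [-9.56831474e-02  5.92356040e+02] [561.10577745 572.34225179 595.80546997]
mould ((679.845458984375, 189.70263671875), (35.17737579345703, 82.67362213134766), 89.89970397949219)
pedal slope [ -0.24454009 185.31173483]
```

View pics/c6.png

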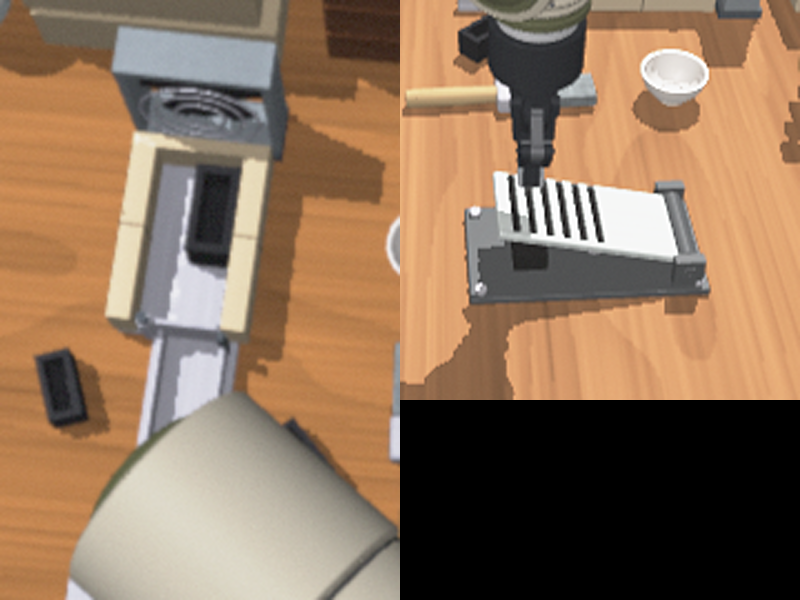

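The gate line (left crop, 145–235, row 328) is straight across and shut. The mould is upright in the bay (213,215), and the fingers are over the grey pedal's pad. I'll press in steps.

Request:
step_arm --plan "0 0 1.5 0 0; 0 0 2.5 0 0; 0 0 3 0 0; 0 0 3.4 0 0; 0 0 3.8 0 0; 0 0 4.2 0 0; 0 0 4.6 0 0; 0 0 5 0 0; 0 0 5.3 0 0; 0 0 5.5 0 0"

```text
time_s: 11.55
eef_pos: [499.2, -222.5, 37.7]
ee_rot: [-0.0, 0.009, 1.0, -0.001]
force: [-7.8, 0.4, 13.7]
grip_width: 0.004
```

Request:
step_arm --plan "0 0 0.1 0 0; 0 0 0.2 0 0; 0 0 0.2 0 0; 0 0 0.2 0 0"

```text
time_s: 11.95
eef_pos: [499.1, -222.5, 35.9]
ee_rot: [-0.0, 0.009, 1.0, -0.001]
force: [-9.0, 0.2, 14.7]
grip_width: -0.001
```

Request:
step_arm --plan "0 0 0.1 0 0; 0 0 0.2 0 0; 0 0 0.2 0 0; 0 0 0.2 0 0"

```text
time_s: 12.35
eef_pos: [499.2, -222.5, 35.2]
ee_rot: [-0.0, 0.009, 1.0, -0.001]
force: [-12.5, 3.4, 28.2]
grip_width: 0.001
```

The force doubled for 0.7 mm of travel, so the pedal is at its stop. I'll hold there for more than a second.

Request:
step_arm --plan "0 0 0.05 0 0; 0 0 0.05 0 0; 0 0 0.05 0 0; 0 0 0.05 0 0; 0 0 0.05 0 0; 0 0 0.05 0 0; 0 0 0.05 0 0; 0 0 0.05 0 0; 0 0 0.05 0 0; 0 0 0.05 0 0"

```text
time_s: 13.35
eef_pos: [499.2, -222.6, 35.1]
ee_rot: [-0.0, 0.009, 1.0, -0.001]
force: [-14.5, 4.0, 32.5]
grip_width: -0.003
```

Request:
step_arm --plan "0 0 0 0 0; 0 0 0 0 0; 0 0 0 0 0; 0 0 0 0 0; 0 0 0 0 0"

```text
time_s: 13.85
eef_pos: [499.2, -222.5, 35.1]
ee_rot: [-0.0, 0.009, 1.0, -0.001]
force: [-14.0, 4.0, 32.2]
grip_width: 0.0
```

Request:
step_arm --plan "0 0 -0.4 0 0; 0 0 -1 0 0; 0 0 -1.6 0 0; 0 0 -2.2 0 0; 0 0 -2.8 0 0; 0 0 -3.6 0 0; 0 0 -5 0 0; 0 0 -8 0 0; 0 0 -11 0 0; 0 0 -11 0 0"

```text
time_s: 14.85
eef_pos: [500.7, -222.9, 145.8]
ee_rot: [0.003, 0.009, 1.0, -0.002]
force: [-0.1, -0.2, -0.9]
grip_width: -0.001
```

Request:
step_arm --plan "0 0 0 0 0; 0 0 0 0 0; 0 0 0 0 0; 0 0 0 0 0; 0 0 0 0 0"

```text
time_s: 15.35
eef_pos: [499.3, -221.9, 141.4]
ee_rot: [-0.0, 0.009, 1.0, 0.0]
force: [0.8, 0.4, -0.5]
grip_width: -0.002
```

```bash
python3 chk.py c7
```

```text
15.35 [ 499.3 -221.9  141.4] [ 0.8  0.4 -0.5]
gate 98 [-8.63701408e-02  5.90775843e+02] [562.36348832 572.34172707 593.9731749 ]
mould ((679.9998779296875, 189.7262420654297), (81.7015609741211, 35.53593826293945), 0.5169789791107178)
pedal slope [ -0.24484496 185.46236636]
```

View pics/c7.png

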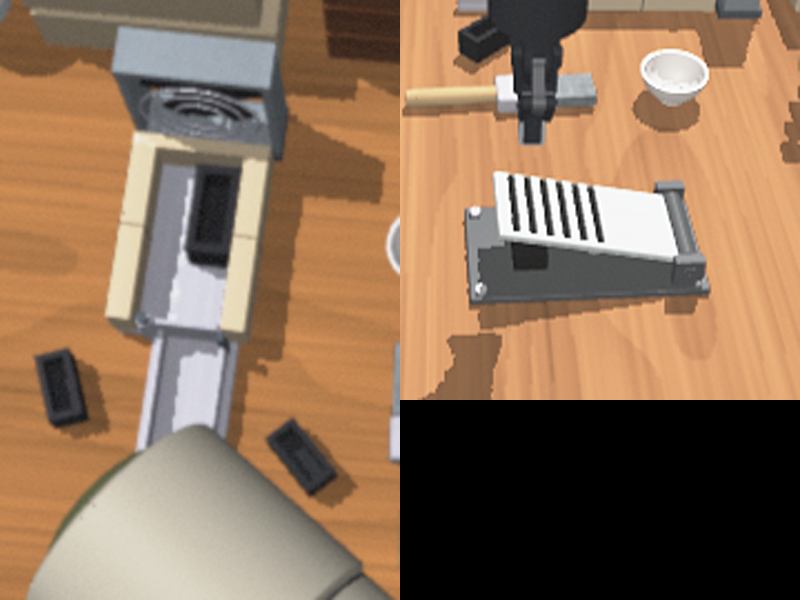

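The gate is shut (row 328), the mould is upright in the bay (213,215), and the pedal is back up at its rest slope of 0.24. The robot is touching nothing, so I'm handing in.

```bash
python3 -c "
from h import *
print(workorder.finish_job())"
```

```text
the job is handed in; nothing more can be done
None
```

I pushed the mould along the lane with closed fingers, without lifting it, through the gate into the bay. Then I pressed the grey pedal to its stop, held it there and let it come up again. I handed the job in at about 15.4 s of the 51 s allowed.

What the last checks showed:
- **Mould:** it stands upright in the bay with its rear face about 68 mm past the gate, clear of the 64 mm sweep. It did not move between the last two looks.
- **Gate:** in the top picture it lies straight across the lane. Its median x is about 572 mm, the same as before the push. The fitted line's slope (-0.09) disagreed with the picture; I put that down to stray post and brick points and did not check further.
- **Pedal:** at the stop, the tool was at 35 mm with about 32 N upward force on it. It stayed there for at least 1.5 s. After release the measured slope was 0.245, the same as at rest before pressing.
- **Other things:** nothing else looked moved in the views I had. The robot's measured force at hand-in was about zero.

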